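Hold the sieve over the weighing bowl

TASK

Lay the square bar across the two posts that straddle the kitchen scale, down in the notches on their tops and about evenly over both, and let go of it. Then take the round sieve out of the plastic tub by its top handle, carry it clear over what stands in the way and finish holding it, still and level, about a centimetre above the bar, centred over the glass bowl and with its handle in line with the bar, touching neither: the program ends while the gripper is still holding it there. Leave the tub, the glass bowl on the scale, the bottle, the spoon and the dish where they are.

Things in the scene. Friction and masses are not known exactly. Their poses are not given: they have to be found in the camera images.
- bar: Loose straight aluminium bar, square section 20 x 20 mm, 240 mm long, about 160 g, lying on the table between the stand and the tub, nearer the robot than either. Origin: middle of its underside. Its y axis runs along its length, z up; turned end for end it is the same.
- stand: Fixed bar stand: steel base plate 80 x 230 x 6 mm with two upright wooden posts at y = -100 and +100 mm, each 44 mm (x) by 22 mm (y), with a notch in its top for the bar to lie in along the stand's y axis. Origin: middle of the plate's underside, z up. Stand and tub trade sides (left or right of the robot) from start to start.
- rest (a point): Point of the stand midway between the two notch floors and at their height, 115 mm above the table; stand's axes. The notches are 30 mm wide in x, 12 mm deep, open above and at both ends along y. The middle of the bar's underside belongs here; its top is then 135 mm above the table.
- scale: Fixed kitchen scale, 150 x 120 mm, between the stand's posts, its top 41 mm above the table. Origin: centre of its underside.
- bowl: Loose glass bowl, 104 mm across the rim and 42 mm high, standing on the scale (rim about 83 mm above the table), under the line of the notches but up to 15 mm along that line from the middle. Origin: centre of its underside, z up. Not to be moved.
- sieve: Loose round steel sieve, 100 mm across, wall 40 mm high, about 160 g, standing in the tub. A wooden handle, 100 mm long, 12 mm wide, 14 mm high, runs across it, 66 to 80 mm above its bottom, joined to the rim by flat straps at its two ends only. Origin: centre of the flat bottom's underside; x along the handle, z up; half a turn about z makes no difference.
- grip (a point): Middle of the sieve's handle, 73 mm above the sieve's bottom, on its centre line; the sieve's axes.
- tub: Loose plastic tub, open above, 200 mm (its x) by 180 mm (its y) and 80 mm high, walls and floor 5 mm thick, about 0.7 kg, standing on the table. Origin: centre of its underside. Not to be moved.
- bottle: Upright capped plastic bottle, 56 mm in diameter, 150 mm high, loose, standing between the tub and the stand: in the way. Origin: centre of its underside. Not to be moved.
- spoon: Metal spoon lying on the table near the robot, to its left. Origin: underside, near its middle. Bystander, not to be moved.
- dish: Small ceramic dish, 80 mm across and 35 mm high, on the table beyond the bottle. Origin: centre of its underside. Bystander, not to be moved.
Not all that is in view belongs to the job. Of the things shaped like the bar, the aluminium one is meant.

How it is judged (in metres and radians):
On the way:
1. the bar lies in both notches of the stand, let go, and the sieve is still in the tub (x of bar in the frame of rest between -0.009 and 0.009 m and y of bar in the frame of rest between -0.022 and 0.022 m and z of bar in the frame of rest between -0.003 and 0.003 m and angle between the y axis of bar and the y axis of stand, either way round below 0.1 rad and angle between bar's own z axis and vertical below 0.1 rad and contact force between the fingers and bar below 0.1 N and linear speed of bar below 0.02 m/s and z of sieve in the frame of tub below 0.02 m), for 0.2 s.
At the end, for the whole second after the job is handed in: Bar in both notches (9 mm across, 22 mm along, 3 mm in height, 0.1 rad), let go; sieve held by the fingers, still, level to 0.12 rad, bottom 2.5 to 25 mm above the bar, centre within 15 mm of the bowl's in plan, handle in line to 0.15 rad, touching no bar, stand, bowl or tub (x of bar in the frame of rest between -0.009 and 0.009 m and y of bar in the frame of rest between -0.022 and 0.022 m and z of bar in the frame of rest between -0.003 and 0.003 m and angle between the y axis of bar and the y axis of stand, either way round below 0.1 rad and angle between bar's own z axis and vertical below 0.1 rad and contact force between the fingers and bar below 0.1 N and z of sieve in the frame of rest between 0.0225 and 0.045 m and horizontal distance between sieve and bowl below 0.015 m and angle between the x axis of sieve and the y axis of bar, either way round below 0.15 rad and angle between sieve's own z axis and vertical below 0.12 rad and linear speed of sieve below 0.02 m/s and angular speed of sieve below 0.2 rad/s and contact force between the fingers and sieve above 1 N and contact force between sieve and bar below 0.05 N and contact force between sieve and stand below 0.05 N and contact force between sieve and bowl below 0.05 N and contact force between sieve and tub below 0.05 N); the arm keeps its last pose, push and grip.
It fails at once if the tub is moved by more than 20 mm (distance of tub from where it was at the start of the episode above 0.02 m).
It fails at once if the bowl is moved by more than 20 mm (distance of bowl from where it was at the start of the episode above 0.02 m).
It fails at once if the bottle is moved by more than 20 mm or tipped over (distance of bottle from where it was at the start of the episode above 0.02 m or angle between bottle's own z axis and vertical above 0.5 rad).
It fails at once if the spoon or the dish is moved by more than 20 mm (distance of any of spoon, dish from where it was at the start of the episode above 0.02 m).
It also fails if it takes over 67 s, if anything falls off the work surface, if the arm or the gripper's body presses on something with over 40 N, if the wrist force passes 120 N, or if a joint passes its speed limit or range.

ROBOT

A 6-joint arm with a two-finger parallel gripper is mounted at the origin on the work surface. World frame = base frame: x ahead of the robot, y to its left, z up, the work surface at z = 0. Lengths are in mm, angles in rad, forces in N, time in s.
With the tool pointing down it reaches from about 375 to 750 mm from the base axis. Payload 9 kg.
Tool frame: the origin (TCP) lies at the very end of the fingers, on their centre line; the grasp point (between the pads) lies 19 mm behind it; z points along the fingers, y is the line along which they close (so a half turn about z gives the same grasp; the last joint's range is limited). The gripper opens to 85 mm and grips with 20 to 120 N. Pads are 22 mm wide; open, the fingers measure 114 mm over their backs; the gripper's body (76 mm by 85 mm) begins 54 mm behind the grasp point. The pads swing forward as they close: fully open they stand 13 mm farther back than shut.
Start: joints at [-1.552, 0.104, 0.097, 1.564, 0, 1.353], TCP at [140.764, -583.286, 231.331] pointing down, gripper open.
Joint ranges: [-2.99, 2.99], [-0.84, 1.86], [-1.1, 1.16], [-1.84, 2.11], [-1.51, 1.56], [-3.14, 3.14]. Speed limits (rad/s): [2.22, 2.22, 2.57, 3.14, 3.14, 3.14].

INTERFACE

Orientations are given as a rotation vector (axis times angle).
In Python, from station import * gives the robot as it stands. The module is installed in compiled form; this text tells all that it offers.
- The arm moves only by the tool step_arm, never from a script. Its argument "plan" is text: rows parted by semicolons, each of 4 numbers parted by spaces: the shift along the tool's x, y, z in m, then the turn about the tool's z in rad. In form: x y z roll; .... A call has exactly 10 rows; each row shifts and turns the commanded pose from where the row before left it, along the tool's axes as they then stand; what a row does not reach is not made up. A row lasts 1/10 s, in which the tool goes at most 50 mm and 8.59 degrees, less where a joint would pass 70% of its speed; a pose out of reach is approached as far as the arm can. A call with a gripper value outside its range is refused whole. "grip" is the closure, from -1 (fully open) to 1 (shut), so that 0 is half open, set as the call begins (left out, the last holds). The fingers move at their own pace and stop on an object; the grip force is fixed at half the most. Time passes only in rows, so rows that do not move let the fingers close, or fill a call up. It gives the time, the measured TCP pose, the force, the opening and the grip force at its end, in the units of the state.
- observe(): the state, without advancing time (a new reading comes with each control period).
- capture(name): name is "scene" or "side" or "wrist"; returns a dict with "frame" (480x640x3 uint8, red, green, blue), "K" (3x3 intrinsics, pixels), "R" (3x3) and "t" (3): a world point X has camera coordinates R X + t; the wrist camera has in their place "mount" (4x4, takes a point from camera to tool coordinates, whose origin is the TCP and whose axes are the flange's). Camera axes: x right, y down, z forward; pixel columns grow to the right and rows downward; lengths in mm; the calibration is good to about 2 mm. The wrist camera is an equidistant fisheye: a pixel r from the principal point sees the ray r / f radians off the axis. A picture is of the moment at which its call begins: read the wrist's pose just before it. There is no depth.
- hand_in(): hands the job in; it is judged then, once.
The state is a dict: "t": time; "q": joint angles; "joint_vel": joint speeds; "joint_efforts": joint torques, N m; "ee_pos": TCP position; "orientation": TCP orientation; "contact_force": force on the tool from outside, world axes, zero at the start; "moment": the same for the moment, N m; "width": opening from 0.0 (shut) to 1.0 (fully open); "grasp_force": force on a finger pad.
Only numpy, scipy, OpenCV 4.12 (cv2) and the standard library are available. Lean on these libraries where they do the work, as an engineer would, in place of code of your own. Each camera call takes 0.05 s, during which the arm holds its last target. There are 200 camera calls.

## Working session

There is one attempt and no reset: what is moved stays moved. The work goes in short steps, Python scripts to look and compute and a tool call to move; the robot and the scene stay as the last step left them, time stands still between calls to the robot, and variables do not carry over. Pictures are saved under pics/ and viewed, at most 10 in all, crops included, and the job is handed in when it is done.

Besides the shell and the picture viewer there is one more tool, called after "Call:" in YAML: its name, and indented under it one key for each argument. step_arm: Moves the arm, as the interface text tells. Its arguments: {"type":"object","properties":{"plan":{"type":"string"},"grip":{"type":"number"}},"required":["plan"]}

```bash
mkdir -p pics
cat > h.py <<'E'
from station import *
import numpy as np, cv2
from scipy.spatial.transform import Rotation as Ro
def ray(c,u,v):
    K,R,t=c["K"],np.array(c["R"]),np.array(c["t"])
    d=R.T@np.linalg.solve(K,[u,v,1]); return -R.T@t,d
def onz(c,u,v,z):
    o,d=ray(c,u,v); return o+d*(z-o[2])/d[2]
def proj(c,X):
    p=np.array(c["K"])@(np.array(c["R"])@X+np.array(c["t"])); return p[:2]/p[2]
def wonz(c,s,u,v,z):
    K=np.array(c["K"]);x=(u-K[0,2])/K[0,0];y=(v-K[1,2])/K[1,1];r=np.hypot(x,y)
    d=np.array([np.sin(r)*x/max(r,1e-9),np.sin(r)*y/max(r,1e-9),np.cos(r)])
    M=np.array(c["mount"]);W=Ro.from_rotvec(s["orientation"]).as_matrix()
    o=W@M[:3,3]+np.array(s["ee_pos"]);d=W@M[:3,:3]@d
    return o+d*(z-o[2])/d[2]
def save(n,c): cv2.imwrite(f"pics/{n}.png",cv2.cvtColor(c["frame"],cv2.COLOR_RGB2BGR))
E
python3 - <<'E'
from h import *
import pickle
s=observe();print(s)
for n in("scene","side","wrist"):
    c=capture(n);save(n+"0",c);pickle.dump((s,c),open(n+"0.pkl","wb"))
    print(n,{k:np.round(v,3).tolist() for k,v in c.items() if k!="frame"})
E
```

```text
{'t': 0.0, 'q': array([-1.55169420e+00,  1.04706643e-01,  9.64695972e-02,  1.56392772e+00,
       -1.16505868e-05,  1.35314550e+00]), 'joint_vel': array([ 0.00129717, -0.00056688,  0.00047266,  0.00176435,  0.00012915,
        0.0007119 ]), 'joint_efforts': array([ 3.99877490e-04, -5.56933451e+01,  5.03645647e+01,  1.71310140e-02,
       -2.95419413e-04,  1.09804952e-05]), 'ee_pos': array([ 140.75610709, -582.9004846 ,  230.51822398]), 'orientation': array([-3.11825346e+00, -3.70861791e-01, -1.94749000e-04]), 'contact_force': array([-0.50128514, -0.20649849, -0.16995497]), 'moment': array([-0.03829012,  0.07178592,  0.01558682]), 'grasp_force': 0.0, 'width': 1.003880701997897}
scene {'K': [[535.972, 0.0, 319.184], [0.0, 535.972, 243.245], [0.0, 0.0, 1.0]], 'R': [[-0.625, 0.78, 0.011], [0.577, 0.472, -0.666], [-0.525, -0.411, -0.746]], 't': [341.652, -242.308, 1339.916]}
side {'K': [[594.899, 0.0, 321.709], [0.0, 594.899, 239.924], [0.0, 0.0, 1.0]], 'R': [[0.964, -0.267, 0.002], [-0.139, -0.509, -0.85], [0.228, 0.818, -0.527]], 't': [-493.819, 165.076, 982.019]}
wrist {'K': [[371.648, 0.0, 325.484], [0.0, 371.648, 249.695], [0.0, 0.0, 1.0]], 'mount': [[0.0, -0.95, -0.313, 80.773], [1.0, 0.0, -0.0, -0.675], [0.0, -0.313, 0.95, -142.132], [0.0, 0.0, 0.0, 1.0]]}
```

View pics/scene0.png

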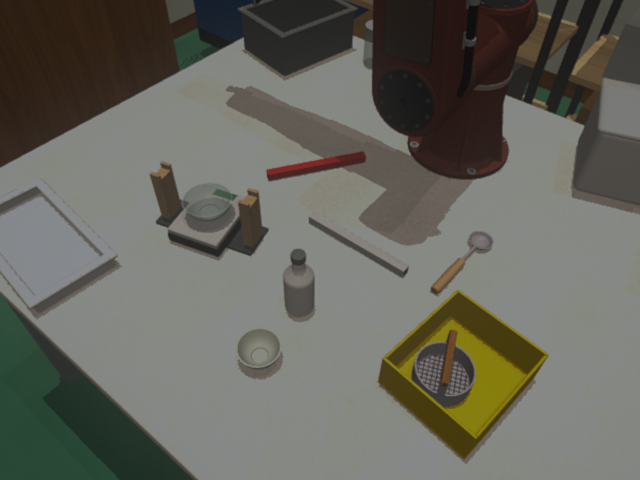

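View pics/side0.png

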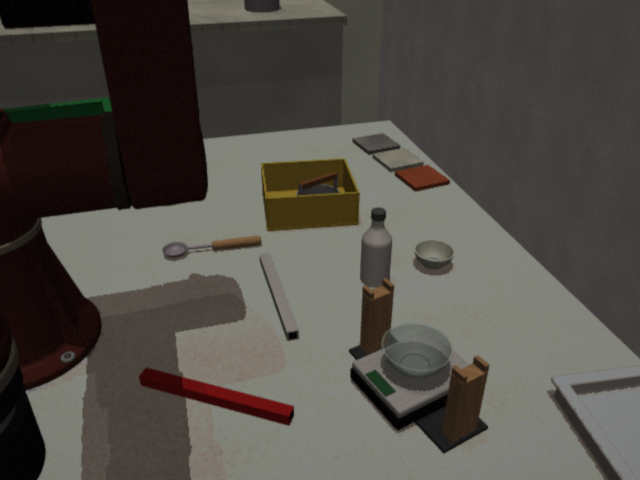

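Scene picture: two bar-like things, the red one at scene (316,165) / side (215,395) and the plain grey one at scene (357,243) / side (279,295). The grey one is the aluminium bar. The stand is at scene (210,210), the tub at (465,370) with the sieve handle at (450,357), the bottle at (299,285) and the dish at (259,350). I'll check the choice in a close crop.

Run:
```python
from h import *
a=cv2.imread("pics/scene0.png");b=cv2.imread("pics/side0.png")
f=lambda i,x,y,w,h:cv2.convertScaleAbs(cv2.resize(i[y:y+h,x:x+w],(400,300),interpolation=cv2.INTER_CUBIC),alpha=1.5)
o=np.vstack([np.hstack([f(a,300,200,120,90),f(a,145,150,130,98)]),np.hstack([f(a,370,285,180,135),f(b,340,260,160,120)])])
cv2.imwrite("pics/crop1.png",o)
```

```text
(no output)
```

View pics/crop1.png

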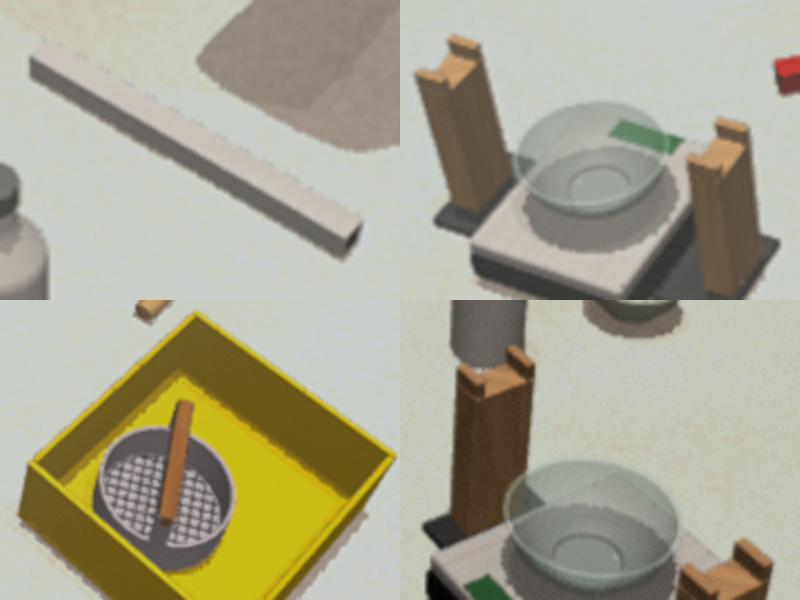

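The crop confirms the plain grey bar, with its ends at scene (311,215) and (406,269). The notched posts, bowl and sieve handle are clear too. Next I'll turn these pixels into positions.

Run:
```python
from h import *
import pickle
C=pickle.load(open("scene0.pkl","rb"))[1];S=pickle.load(open("side0.pkl","rb"))[1]
P=lambda n,c,u,v,z:print(n,onz(c,u,v,z)[:2].round(1))
P("barL",C,311.2,215,20);P("barR",C,406.2,269,20)
P("p1",C,160.4,169.3,127);P("p2",C,249.2,196.8,127);P("p1s",S,471.6,366.6,127);P("p2s",S,378.2,287.6,127)
P("bowl",C,207.4,201.3,83);P("bowls",S,416.8,350,83)
P("h1",C,453.7,331.8,85);P("h2",C,445.2,381.8,85);P("hm",C,449.6,357.5,85)
for p in((457.8,290.9),(548,355),(384,357)):P("tub",C,*p,80)
P("bottle cap top",C,298,255,150);P("bottle cap",S,378,214,150);P("dish",C,259,350,35)
from station import *
W=Ro.from_rotvec(observe()["orientation"]).as_matrix();print(W.round(3))
```

```text
barL [ 431.4 -114.2]
barR [428.8 123.9]
p1 [ 605.5 -363. ]
p2 [ 550.9 -169.7]
p1s [ 606.7 -368.3]
p2s [ 550.6 -179.1]
bowl [ 582.2 -260.9]
bowls [ 575.  -277.7]
h1 [541.9 277.8]
h2 [629.1 311.9]
hm [588.  296.3]
tub [459.6 241.1]
tub [481.5 415.8]
tub [649.9 214. ]
bottle cap top [618.4  10.3]
bottle cap [612.8  -4.7]
dish [748.3  30.7]
[[ 0.972  0.235 -0.   ]
 [ 0.235 -0.972  0.001]
 [ 0.    -0.001 -1.   ]]
```

Call:
step_arm:
  plan: ".0227 -.0133 0 0;.0227 -.0133 0 0;.0227 -.0133 0 0;.0227 -.0133 0 0;.0227 -.0133 0 0;.0227 -.0133 0 0;.0227 -.0133 0 0;.0227 -.0133 0 0;.0227 -.0133 0 0;.0227 -.0133 0 0"
  grip: -1

```text
t: 1.15
ee_pos: [330.8, -399.8, 231.1]
orientation: [-3.119, -0.371, 0.0]
contact_force: [-1.2, -0.7, -0.2]
width: 1.002
grasp_force: 0.0
```

Call:
step_arm:
  plan: ".0192 -.037 0 0;.0192 -.037 0 0;.0192 -.037 0 0;.0192 -.037 0 0;.0192 -.037 0 0;.0192 -.037 0 0;.0192 -.037 0 0;.0192 -.037 0 0;.0192 -.037 0 0;.0192 -.037 0 0"

```text
t: 2.15
ee_pos: [430.1, 5.7, 231.2]
orientation: [3.119, 0.371, 0.0]
contact_force: [0.2, -0.6, 0.2]
width: 1.0
grasp_force: 0.0
```

Call:
step_arm:
  plan: "0 0 0 -.1345;0 0 0 -.1345;0 0 0 -.1345;0 0 0 -.1345;0 0 0 -.1345;0 0 0 -.1345;0 0 0 -.1345;0 0 0 -.1345;0 0 0 -.1345;0 0 0 -.1345"

```text
t: 3.15
ee_pos: [429.9, 4.0, 231.1]
orientation: [-2.203, -2.24, 0.0]
contact_force: [0.6, -0.8, -0.1]
width: 1.0
grasp_force: 0.0
```

```bash
cat >> h.py <<'E'
import pickle
def snap(n):
    s=observe();W=Ro.from_rotvec(s["orientation"]).as_matrix()
    print("tcp",np.round(s["ee_pos"],1),"yaw",np.arctan2(W[1,0],W[0,0]).round(4),"t",s["t"],"w",s["width"],s["grasp_force"],np.round(s["contact_force"],1))
    c=capture("wrist");save(n,c);pickle.dump((s,c),open(n+".pkl","wb"));return s,c
E
python3 -c "
from h import *
snap('w1')"
```

```text
tcp [429.9   4.  231.1] yaw 1.5873 t 3.15 w 1.0002059721057808 0.0 [ 0.6 -0.8 -0.1]
```

View pics/w1.png

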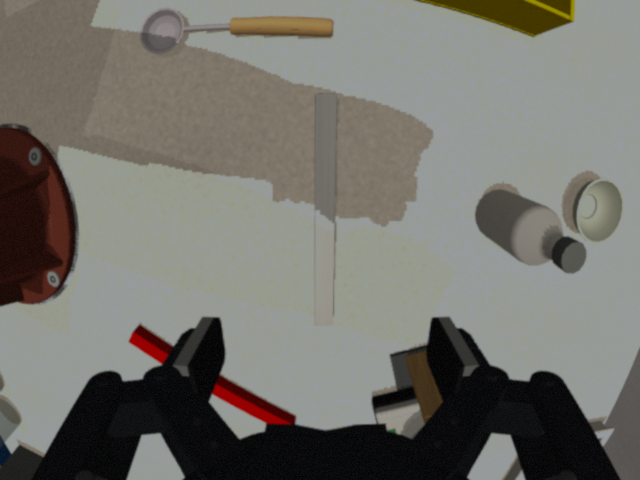

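The wrist view shows the bar centred between the fingers, with its ends at (326,95) and (324,324).

```bash
python3 -c "
from h import *
s,c=pickle.load(open('w1.pkl','rb'))
for p in((326,95),(324,324)):print(wonz(c,s,*p,20).round(1))"
```

```text
[428.4 119.9  20. ]
[ 430.2 -116.1   20. ]
```

Call:
step_arm:
  plan: "0 0 .024 .005;0 0 .024 0;0 0 .024 0;0 0 .024 0;0 0 .024 0;0 0 .024 0;0 0 .024 0;0 0 .024 0;0 0 .018 0;0 0 .010 0"

```text
t: 4.2
ee_pos: [429.0, 4.3, 9.6]
orientation: [-2.216, -2.224, 0.002]
contact_force: [-1.3, 0.2, 0.4]
width: 0.997
grasp_force: 0.0
```

Call:
step_arm:
  plan: "0 0 .004 0;0 0 .003 0;0 0 .001 0;0 0 0 0;0 0 0 0;0 0 0 0;0 0 0 0;0 0 0 0;0 0 0 0;0 0 0 0"
  grip: 1

```text
t: 5.2
ee_pos: [430.8, 3.8, 4.1]
orientation: [2.214, 2.227, 0.001]
contact_force: [0.1, -0.3, 6.6]
width: 0.218
grasp_force: 59.6
```

Call:
step_arm:
  plan: "0 0 0 0;0 0 0 0;0 0 -.01 0;0 0 -.02 0;0 0 -.02 0;0 0 -.03 0;0 0 -.03 0;0 0 -.03 0;0 0 -.03 0;0 0 -.03 0"

```text
t: 6.2
ee_pos: [429.7, 4.1, 204.9]
orientation: [2.215, 2.228, -0.0]
contact_force: [0.8, 0.5, -1.3]
width: 0.219
grasp_force: 58.8
```

```bash
python3 -c "
from h import *
snap('w2')"
```

```text
tcp [429.7   4.1 204.9] yaw 1.5768 t 6.2 w 0.2191363706376878 58.833593130111694 [ 0.8  0.5 -1.3]
```

View pics/w2.png

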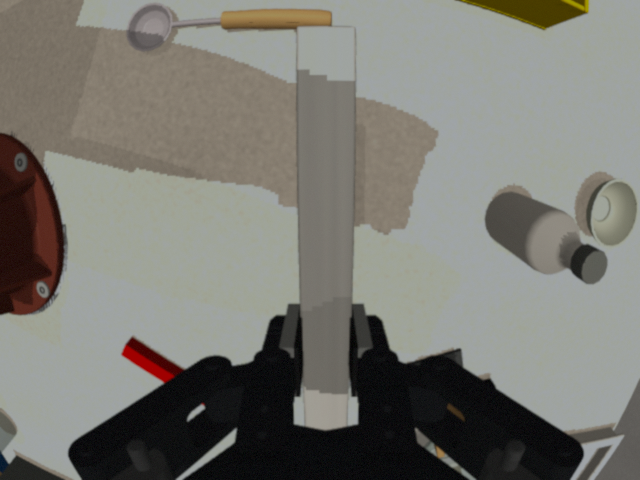

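Call:
step_arm:
  plan: "-.0275 .0147 0 0;-.0275 .0147 0 0;-.0275 .0147 0 0;-.0275 .0147 0 0;-.0275 .0147 0 0;-.0275 .0147 0 0;-.0275 .0147 0 0;-.0275 .0147 0 0;-.0275 .0147 0 0;-.0275 .0147 0 0"

```text
t: 7.25
ee_pos: [579.0, -271.1, 203.3]
orientation: [-2.215, -2.228, 0.0]
contact_force: [0.9, 0.7, -0.5]
width: 0.219
grasp_force: 59.0
```

Call:
step_arm:
  plan: "0 0 0 -.07;0 0 0 -.07;0 0 0 -.07;0 0 0 -.067;0 0 .01 0;0 0 .01 0;0 0 .01 0;0 0 .01 0;0 0 0 0;0 0 0 0"

```text
t: 8.25
ee_pos: [578.5, -270.0, 163.0]
orientation: [-1.886, -2.512, 0.0]
contact_force: [0.4, 1.0, -1.1]
width: 0.219
grasp_force: 59.1
```

Run:
```python
from h import *
s,c=pickle.load(open('w2.pkl','rb'));print("bar front end",wonz(c,s,326,27,221).round(1))
s,w=snap('w3');a=capture("scene");b=capture("side")
pickle.dump((a,b),open("ab.pkl","wb"))
g=lambda i:cv2.cvtColor(i,cv2.COLOR_RGB2BGR)
f=lambda i,x,y,W,h:cv2.convertScaleAbs(cv2.resize(i[y:y+h,x:x+W],(400,300),interpolation=cv2.INTER_CUBIC),alpha=1.5)
A,B,w=g(a["frame"]),g(b["frame"]),g(w["frame"])
cv2.imwrite("pics/crop2.png",np.vstack([np.hstack([f(A,140,130,140,105),f(B,340,250,180,135)]),np.hstack([f(w,0,0,640,480),f(w,200,120,240,180)])]))
```

```text
bar front end [429.4 121.6 221. ]
tcp [ 578.5 -270.   163. ] yaw 1.8535 t 8.25 w 0.21871199907979713 59.12916362285614 [ 0.4  1.  -1.1]
```

View pics/crop2.png

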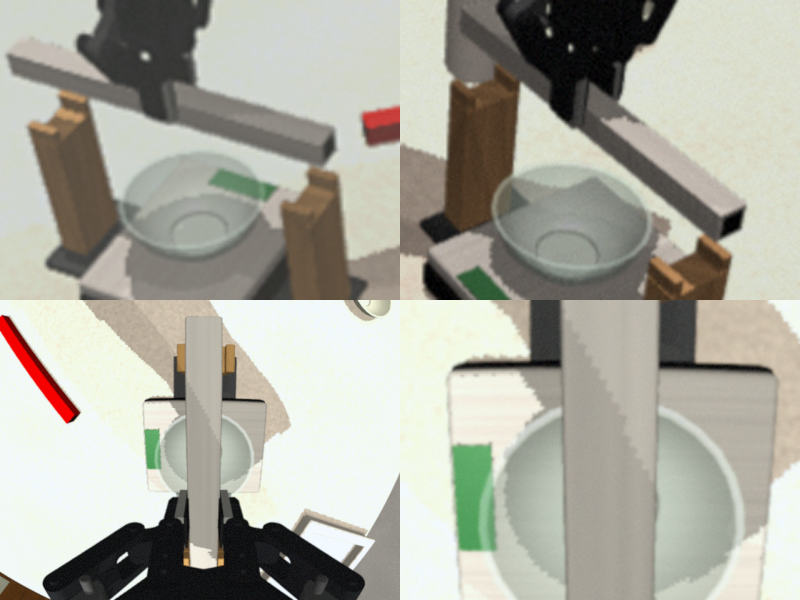

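The bar is held level over the stand. In the wrist view the near post's prongs, at x≈283–377, sit nearly symmetric about the bar at x≈326. I'll take one zoom for the fine offset.

Run:
```python
from h import *
w=cv2.imread("pics/w3.png")
f=lambda x,y,W,h:cv2.convertScaleAbs(cv2.resize(w[y:y+h,x:x+W],(400,300),interpolation=cv2.INTER_CUBIC),alpha=1.6)
a=cv2.convertScaleAbs(cv2.resize(w[20:140,250:410],(800,600),interpolation=cv2.INTER_CUBIC),alpha=1.6)
cv2.imwrite("pics/crop3.png",a)
```

```text
(no output)
```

View pics/crop3.png

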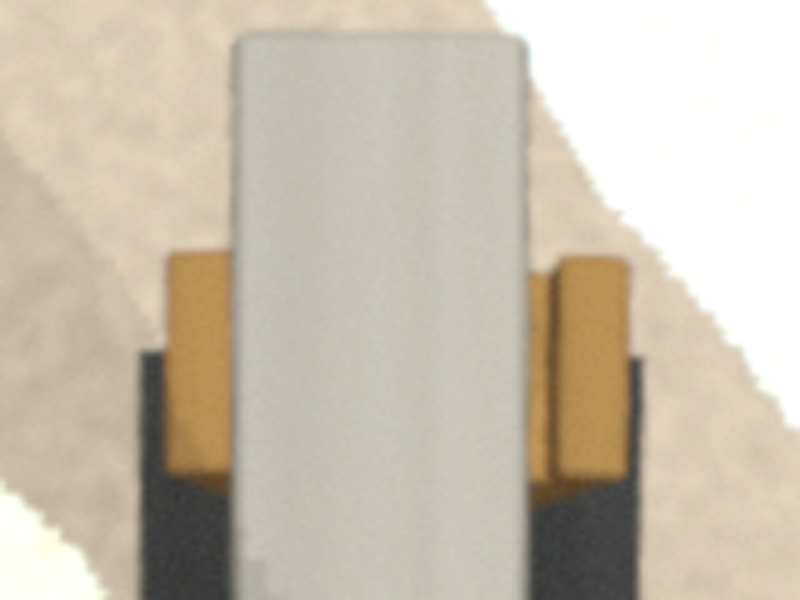

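Run:
```python
from h import *
s,c=pickle.load(open('w3.pkl','rb'));W=Ro.from_rotvec(s["orientation"]).as_matrix()
T=lambda u,v,z:print((u,v),z,(wonz(c,s,u,v,z)).round(1),"tool",(W.T@(wonz(c,s,u,v,z)-s["ee_pos"])).round(1))
T(329.5,93,127);T(283.4,71,127);T(375.6,71.5,127);T(283.4,114.5,127);T(375.6,115.5,127)
T(278,90.4,6);T(378,91.4,6);T(326,27,179)
T(228.2,162,41);T(425,161,41)
T(249.2,246,83);T(407,246,83);T(328,181,83);T(328,312,83)
```

```text
(329.5, 93) 127 [ 552.9 -173.8  127. ] tool [99.5  2.3 36. ]
(283.4, 71) 127 [ 529.1 -169.2  127. ] tool [110.6 -19.4  36. ]
(375.6, 71.5) 127 [ 570.7 -157.2  127. ] tool [110.5  24.   36. ]
(283.4, 114.5) 127 [ 534.9 -189.5  127. ] tool [ 89.4 -19.4  36. ]
(375.6, 115.5) 127 [ 576.8 -177.8  127. ] tool [89.  24.1 36. ]
(278, 90.4) 6 [ 510.6 -169.9    6. ] tool [115.  -37.2 157. ]
(378, 91.4) 6 [ 586.7 -148.5    6. ] tool [114.3  41.8 157. ]
(326, 27) 179 [ 546.4 -157.1  179. ] tool [117.4   0.6 -16. ]
(228.2, 162) 41 [ 494.3 -231.1   41. ] tool [ 60.7 -70.  122. ]
(425, 161) 41 [ 630.6 -190.7   41. ] tool [ 61.6  72.2 122. ]
(249.2, 246) 83 [ 529.3 -273.4   83. ] tool [ 10.3 -48.2  80. ]
(407, 246) 83 [ 625.8 -245.4   83. ] tool [10.4 52.3 79.9]
(328, 181) 83 [ 566.  -220.2   83. ] tool [51.2  1.9 80. ]
(328, 312) 83 [ 590.5 -304.1   83. ] tool [-36.2   2.1  79.9]
```

Call:
step_arm:
  plan: ".001 .0008 .006 0;.001 .0009 .006 0;0 0 .006 0;0 0 .006 0;0 0 .006 0;0 0 .006 0;0 0 .004 0;0 0 .002 0;0 0 0 0;0 0 0 0"

```text
t: 9.4
ee_pos: [579.9, -267.9, 121.6]
orientation: [1.886, 2.512, -0.0]
contact_force: [0.2, -0.1, -2.7]
width: 0.216
grasp_force: 59.1
```

Call:
step_arm:
  plan: "0 0 .001 0;0 0 .001 0;0 0 0 0;0 0 0 0;0 0 0 0;0 0 0 0;0 0 0 0;0 0 0 0;0 0 0 0;0 0 0 0"

```text
t: 10.4
ee_pos: [579.8, -267.8, 119.3]
orientation: [1.886, 2.513, -0.0]
contact_force: [-0.7, 0.1, -1.4]
width: 0.219
grasp_force: 59.2
```

```bash
python3 -c "
from h import *
snap('w4')"
```

```text
tcp [ 579.8 -267.8  119.3] yaw 1.8538 t 10.4 w 0.21862083274727168 59.1584175825119 [-0.7  0.1 -1.4]
```

View pics/w4.png

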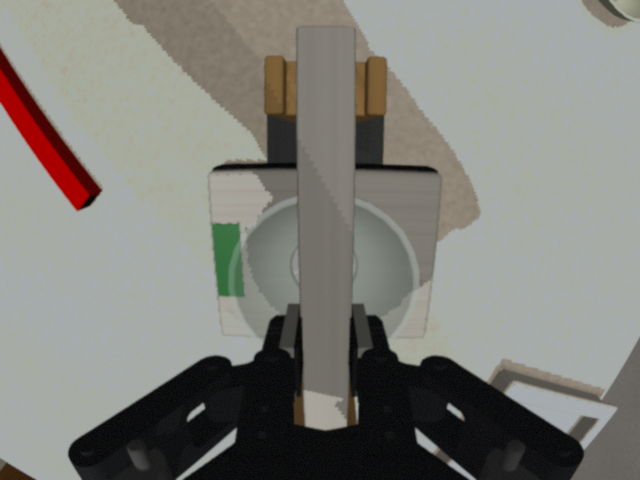

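The bar lies centred between the near prongs, at x 264–387 with the bar at 326. I'll lower it the last millimetre and release.

Call:
step_arm:
  plan: "0 0 .0007 0;0 0 0 0;0 0 0 0;0 0 0 0;0 0 0 0;0 0 0 0;0 0 0 0;0 0 0 0;0 0 0 0;0 0 0 0"
  grip: -1

```text
t: 11.45
ee_pos: [579.8, -267.8, 118.6]
orientation: [1.886, 2.512, -0.0]
contact_force: [0.8, 0.6, 0.0]
width: 1.0
grasp_force: 0.0
```

Call:
step_arm:
  plan: "0 0 0 0;0 0 0 0;0 0 -.01 0;0 0 -.02 0;0 0 -.03 0;0 0 -.03 0;0 0 -.03 0;0 0 -.03 0;0 0 -.03 0;0 0 -.02 0"

```text
t: 12.45
ee_pos: [580.0, -267.9, 322.1]
orientation: [1.884, 2.51, -0.0]
contact_force: [-0.2, -0.2, 1.2]
width: 1.001
grasp_force: 0.0
```

Run:
```python
from h import *
s,w=snap('w5');a=capture("scene");b=capture("side")
pickle.dump((a,b),open("ab5.pkl","wb"))
g=lambda i:cv2.cvtColor(i,cv2.COLOR_RGB2BGR)
f=lambda i,x,y,W,h:cv2.convertScaleAbs(cv2.resize(i[y:y+h,x:x+W],(400,300),interpolation=cv2.INTER_CUBIC),alpha=1.5)
A,B,w=g(a["frame"]),g(b["frame"]),g(w["frame"])
cv2.imwrite("pics/crop5.png",np.vstack([np.hstack([f(A,140,130,140,105),f(B,340,250,180,135)]),np.hstack([f(w,0,0,640,480),f(w,200,120,240,180)])]))
```

```text
tcp [ 580.  -267.9  322.1] yaw 1.8538 t 12.45 w 1.0011639342183167 0.0 [-0.2 -0.2  1.2]
```

View pics/crop5.png

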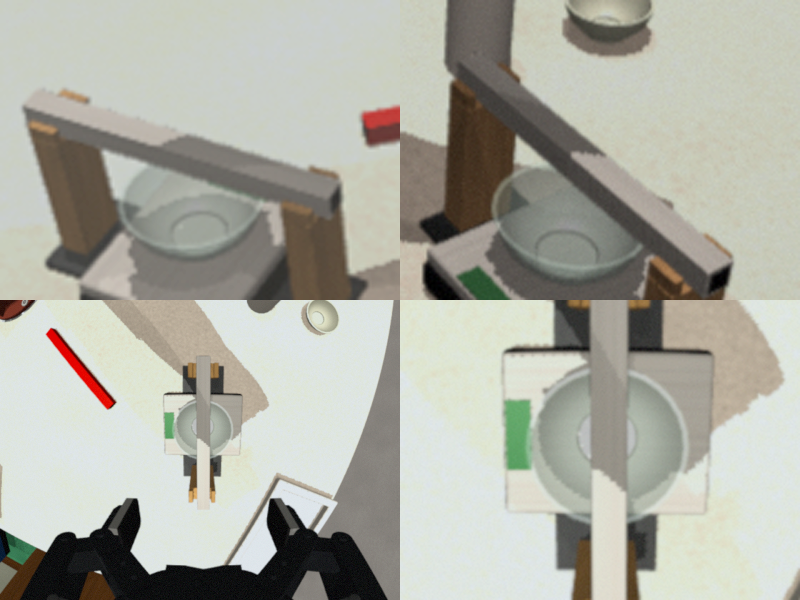

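Call:
step_arm:
  plan: ".027 .0083 0 0;.027 .0083 0 0;.027 .0083 0 0;.027 .0083 0 0;.027 .0083 0 0;.027 .0083 0 0;.027 .0083 0 0;.027 .0083 0 0;.027 .0083 0 0;.027 .0083 0 0"

```text
t: 13.6
ee_pos: [583.6, 15.9, 317.5]
orientation: [-1.885, -2.511, 0.001]
contact_force: [0.1, -0.1, 0.7]
width: 1.003
grasp_force: 0.0
```

Call:
step_arm:
  plan: ".027 .0083 0 0;.027 .0083 0 0;.027 .0083 0 0;.027 .0083 0 0;.027 .0083 0 0;.027 .0083 0 0;.027 .0083 0 0;.027 .0083 0 0;.027 .0083 0 0;.027 .0083 0 0"

```text
t: 14.6
ee_pos: [587.9, 298.2, 317.4]
orientation: [-1.885, -2.512, 0.002]
contact_force: [0.7, 1.0, -0.3]
width: 1.002
grasp_force: 0.0
```

Call:
step_arm:
  plan: "0 0 0 -.14;0 0 0 -.14;0 0 0 -.14;0 0 0 -.14;0 0 0 -.14;0 0 0 -.14;0 0 0 -.14;0 0 0 -.14;0 0 0 -.14;0 0 0 -.14"

```text
t: 15.6
ee_pos: [588.0, 297.0, 317.3]
orientation: [0.185, -3.134, 0.001]
contact_force: [-0.5, 0.5, 0.6]
width: 1.002
grasp_force: 0.0
```

Call:
step_arm:
  plan: "0 0 0 -.13;0 0 0 -.13;0 0 .02 0;0 0 .02 0;0 0 .02 0;0 0 .02 0;0 0 .02 0;0 0 .01 0;0 0 0 0;0 0 0 0"

```text
t: 16.6
ee_pos: [588.4, 297.1, 209.0]
orientation: [-0.581, 3.087, -0.0]
contact_force: [0.0, 0.1, -0.1]
width: 0.999
grasp_force: 0.0
```

Run:
```python
from h import *
s,c=pickle.load(open('w5.pkl','rb'))
for n,u,v,z in(("bowl",325.1,205.5,83),("b l",276.8,205.5,83),("b r",373.4,205.5,83),("bar1",325.6,88,135),("bar2",325,333,135)):print(n,wonz(c,s,u,v,z).round(1))
snap('w6')
```

```text
bowl [ 579.2 -264.4   83. ]
b l [ 530.5 -278.3   83. ]
b r [ 627.8 -250.    83. ]
bar1 [ 547.3 -153.2  135. ]
bar2 [ 613. -381.  135.]
tcp [588.4 297.1 209. ] yaw -2.7694 t 16.6 w 0.9988462883943059 0.0 [ 0.   0.1 -0.1]
```

View pics/w6.png

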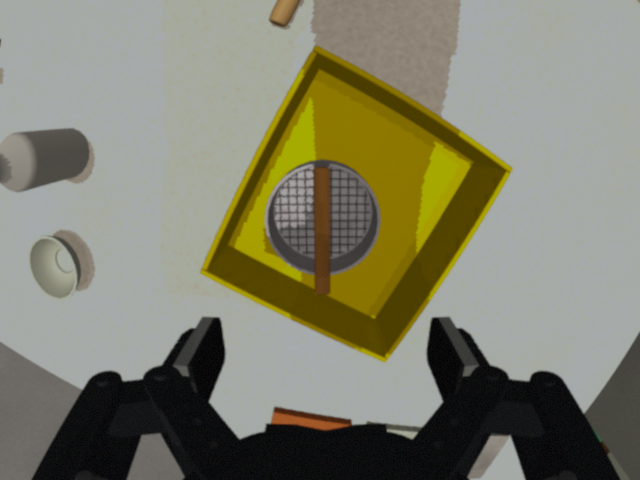

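The sieve's handle runs from (322,167) to (322,294), straight along the tool's x axis; the sieve's rim is centred at (322,217).

Run:
```python
from h import *
s,c=pickle.load(open('w6.pkl','rb'));W=Ro.from_rotvec(s["orientation"]).as_matrix()
for u,v in((322,167),(322,294)):
    X=wonz(c,s,u,v,85);print(X.round(1),(W.T@(X-s["ee_pos"])).round(1))
# tub inner clearance: rim corners
for u,v in((317,47),(510,170),(386,360),(204,271)):
    X=wonz(c,s,u,v,80);print(X.round(1),(W.T@(X-s["ee_pos"])).round(1))
```

```text
[538.3 275.6  85. ] [ 54.4  -1.8 124. ]
[630.5 311.4  85. ] [-44.4  -2.  124. ]
[457.4 240.2  80. ] [142.7  -5.3 129. ]
[481.9 413.   80. ] [ 57.  146.7 129. ]
[673.3 388.7  80. ] [-112.4   54.5  129. ]
[649.7 215.8  80. ] [-27.5 -98.  129. ]
```

Call:
step_arm:
  plan: ".0025 -.001 0 0;.0025 -.0009 0 0;0 0 .02 0;0 0 .02 0;0 0 .02 0;0 0 .02 0;0 0 .02 0;0 0 .02 0;0 0 .012 0;0 0 .008 0"
  grip: 0

```text
t: 17.65
ee_pos: [584.1, 293.4, 67.9]
orientation: [0.581, -3.087, 0.0]
contact_force: [0.5, -0.3, 0.4]
width: 0.501
grasp_force: 0.0
```

Call:
step_arm:
  plan: "0 0 .006 0;0 0 .004 0;0 0 0 0;0 0 0 0;0 0 0 0;0 0 0 0;0 0 0 0;0 0 0 0;0 0 0 0;0 0 0 0"

```text
t: 18.65
ee_pos: [584.4, 293.5, 58.6]
orientation: [0.581, -3.087, 0.0]
contact_force: [-0.5, -0.3, 0.4]
width: 0.496
grasp_force: 0.0
```

Call:
step_arm:
  plan: "0 0 0 0;0 0 0 0;0 0 0 0;0 0 0 0;0 0 0 0;0 0 0 0;0 0 0 0;0 0 0 0;0 0 0 0;0 0 0 0"
  grip: 1

```text
t: 19.65
ee_pos: [584.4, 293.5, 58.5]
orientation: [0.581, -3.087, 0.0]
contact_force: [0.1, -0.6, -0.2]
width: 0.126
grasp_force: 59.3
```

Call:
step_arm:
  plan: "0 0 -.01 0;0 0 -.02 0;0 0 -.025 0;0 0 -.025 0;0 0 -.025 0;0 0 -.03 0;0 0 -.03 0;0 0 -.03 0;0 0 -.025 0;0 0 -.01 0"

```text
t: 20.65
ee_pos: [585.1, 293.8, 292.3]
orientation: [-0.581, 3.083, 0.001]
contact_force: [0.1, -0.1, 0.7]
width: 0.125
grasp_force: 59.2
```

Run:
```python
from h import *
s,c=snap('w7')
h=cv2.cvtColor(c["frame"],cv2.COLOR_RGB2HSV)
m=((h[...,0]>4)&(h[...,0]<20)&(h[...,1]>110)).astype(np.uint8);m[400:]=0;m[:,:250]=0;m[:,400:]=0
ys,xs=np.nonzero(m);print(len(xs),xs.min(),xs.max(),ys.min(),ys.max())
t=[r for r in range(ys.min(),ys.max(),12)];print([(r,xs[ys==r].mean().round(1)) for r in t if (ys==r).any()])
W=Ro.from_rotvec(s["orientation"]).as_matrix()
for u,v in((xs[ys<ys.min()+6].mean(),ys.min()),):
  X=wonz(c,s,u,v,s["ee_pos"][2]+26);print((W.T@(X-s["ee_pos"])).round(1))
```

```text
tcp [585.1 293.8 292.3] yaw -2.7693 t 20.65 w 0.12546715085028393 59.18009877204895 [ 0.1 -0.1  0.7]
6518 268 397 0 399
[(0, np.float64(310.0)), (12, np.float64(304.0)), (24, np.float64(298.0)), (36, np.float64(292.5)), (228, np.float64(325.5)), (240, np.float64(325.5)), (252, np.float64(325.0)), (264, np.float64(325.5)), (276, np.float64(325.5)), (288, np.float64(325.5)), (300, np.float64(325.5)), (312, np.float64(325.5)), (324, np.float64(325.5)), (336, np.float64(325.5)), (348, np.float64(325.5)), (360, np.float64(325.5)), (372, np.float64(325.5)), (384, np.float64(325.5)), (396, np.float64(325.5))]
[122.5  -4.4 -26.5]
```

Call:
step_arm:
  plan: ".0104 -.0258 0 0;.0104 -.0258 0 0;.0104 -.0258 0 0;.0104 -.0258 0 0;.0104 -.0258 0 0;.0104 -.0258 0 0;.0104 -.0258 0 0;.0104 -.0258 0 0;.0104 -.0258 0 0;.0104 -.0258 0 0"

```text
t: 21.7
ee_pos: [580.8, 14.4, 287.2]
orientation: [0.581, -3.086, -0.001]
contact_force: [-0.2, 0.5, -0.6]
width: 0.126
grasp_force: 59.1
```

Call:
step_arm:
  plan: ".0104 -.0258 0 0;.0104 -.0258 0 0;.0104 -.0258 0 0;.0104 -.0258 0 0;.0104 -.0258 0 0;.0104 -.0258 0 0;.0104 -.0258 0 0;.0104 -.0258 0 0;.0104 -.0258 0 0;.0104 -.0258 0 0"

```text
t: 22.7
ee_pos: [577.9, -263.6, 287.1]
orientation: [0.581, -3.086, -0.002]
contact_force: [0.2, 0.9, -1.8]
width: 0.13
grasp_force: 59.1
```

Call:
step_arm:
  plan: "0 0 0 .1;0 0 0 .14;0 0 0 .14;0 0 0 .14;0 0 0 .14;0 0 0 .14;0 0 0 .14;0 0 0 .14;0 0 0 .14;0 0 0 .14"

```text
t: 23.7
ee_pos: [578.0, -262.5, 287.1]
orientation: [-1.496, -2.76, -0.0]
contact_force: [-0.9, 0.3, -1.2]
width: 0.123
grasp_force: 59.2
```

Call:
step_arm:
  plan: "0 0 0 .12;0 0 0 .1;0 0 0 .082;0 0 .01 0;0 0 .01 0;0 0 .01 0;0 0 .01 0;0 0 .01 0;0 0 0 0;0 0 0 0"

```text
t: 24.7
ee_pos: [578.2, -262.7, 238.5]
orientation: [-1.888, -2.511, 0.0]
contact_force: [0.1, -0.6, -0.1]
width: 0.13
grasp_force: 59.1
```

Run:
```python
from h import *
s,c=snap('w8');W=Ro.from_rotvec(s["orientation"]).as_matrix()
h=cv2.cvtColor(c["frame"],cv2.COLOR_RGB2HSV)
m=((h[...,0]>4)&(h[...,0]<20)&(h[...,1]>110));col=m[:,318:333].mean(1)>.6
print("handle rows",np.nonzero(col)[0][[0,-1]])
X=wonz(c,s,325.5,np.nonzero(col)[0][0],s["ee_pos"][2]+26);print((W.T@(X-s["ee_pos"])).round(1))
s7,c7=pickle.load(open('w7.pkl','rb'));h=cv2.cvtColor(c7["frame"],cv2.COLOR_RGB2HSV);m=((h[...,0]>4)&(h[...,0]<20)&(h[...,1]>110));r=np.nonzero(m[:,318:333].mean(1)>.6)[0];print(r[[0,-1]])
a=capture("scene");b=capture("side");save("s8",a);save("d8",b)
W0=np.array([np.array([579.8,-264.2,0])-s["ee_pos"]*[1,1,0]]).ravel();print("to bowl tool",(W.T@W0).round(1))
```

```text
tcp [ 578.2 -262.7  238.5] yaw 1.852 t 24.7 w 0.13025425748417452 59.08328711986542 [ 0.1 -0.6 -0.1]
handle rows [225 430]
[ 51.1   0.5 -26. ]
[226 430]
to bowl tool [-1.9  1.1 -0. ]
```

Call:
step_arm:
  plan: "-.001 .0005 .004 0;-.001 .0005 .006 0;0 0 .006 0;0 0 .006 0;0 0 .006 0;0 0 .004 0;0 0 .003 0;0 0 .002 0;0 0 0 0;0 0 0 0"

```text
t: 25.85
ee_pos: [579.9, -264.5, 201.8]
orientation: [1.888, 2.51, -0.0]
contact_force: [0.0, -0.2, -0.8]
width: 0.126
grasp_force: 59.1
```

Call:
step_arm:
  plan: "0 0 0 0;0 0 0 0;0 0 0 0;0 0 0 0;0 0 0 0;0 0 0 0;0 0 0 0;0 0 0 0;0 0 0 0;0 0 0 0"

```text
t: 26.85
ee_pos: [579.8, -264.4, 201.6]
orientation: [1.888, 2.511, -0.0]
contact_force: [0.0, 0.1, -1.0]
width: 0.124
grasp_force: 59.1
```

Run:
```python
from h import *
s,c=snap('w9');W=Ro.from_rotvec(s["orientation"]).as_matrix()
for n in("scene","side"):
    k=capture(n);h=cv2.cvtColor(k["frame"],cv2.COLOR_RGB2HSV)
    m=((h[...,0]>4)&(h[...,0]<20)&(h[...,1]>110)).astype(np.uint8)
    N,L,st,ce=cv2.connectedComponentsWithStats(m)
    e=[proj(k,s["ee_pos"]+W@np.array([x,0,-19.])) for x in(50,-50)]
    print(n,"handle ends",np.round(e,1).tolist(),"rim/bottom/bar",[proj(k,s["ee_pos"]+W@np.array([0,0,z])).round(1).tolist() for z in(14,53.5,66.5)])
    for i in range(1,N):
        if st[i,4]>40: 
            ys,xs=np.nonzero(L==i);r=cv2.minAreaRect(np.c_[xs,ys].astype(np.float32));print(st[i].tolist(),ce[i].round(1),np.round(r[1],1),round(r[2],1))
```

```text
tcp [ 579.8 -264.4  201.6] yaw 1.8518 t 26.85 w 0.12401459400073842 59.09991681575775 [ 0.   0.1 -1. ]
scene handle ends [[220.1, 152.1], [172.7, 138.5]] rim/bottom/bar [[198.9, 159.3], [202.2, 175.4], [203.2, 180.5]]
[0, 0, 183, 144, 16371] [70.2 53.4] [182. 143.] 0.0
[406, 0, 35, 19, 436] [423.5   6.6] [18. 34.] 90.0
[443, 0, 71, 86, 1862] [480.2  33.4] [95.1 60.8] 53.5
[532, 0, 41, 123, 1320] [551.1  61.9] [121.2  39.7] 87.4
[574, 0, 62, 108, 872] [612.7  54.9] [ 38.1 110.3] 15.5
[354, 10, 94, 35, 667] [390.9  25.2] [94.5 27. ] 5.2
[458, 60, 24, 24, 125] [469.8  74.4] [31.8 12.8] 39.8
[465, 90, 35, 32, 386] [483.3 103.8] [32.3 31.3] 75.3
[409, 125, 14, 18, 130] [415.7 133.7] [11.5 16.3] 15.9
[201, 142, 19, 8, 53] [209.6 146.1] [19.   3.5] 17.1
[478, 143, 30, 29, 198] [493.1 160.5] [15.8 32.8] 49.6
[418, 153, 31, 21, 177] [433.4 161.9] [34.1 11.6] 35.5
[433, 259, 31, 33, 313] [447.9 274.9] [ 8.3 39.6] 42.9
side handle ends [[401.6, 246.5], [451.2, 283.0]] rim/bottom/bar [[423.0, 284.3], [420.3, 307.5], [419.5, 314.9]]
[94, 0, 53, 148, 2010] [126.1  68.6] [ 51.3 147.2] 0.5
[403, 0, 
[... 2562 characters left out ...]
 40.6
[6, 258, 49, 27, 238] [ 29.8 269.6] [49.5 18.3] 14.7
[8, 273, 24, 27, 111] [ 20.9 285.1] [26.2 21.4] 85.6
[360, 287, 30, 67, 1297] [372.7 321.9] [27.8 65.9] 3.7
[49, 294, 10, 23, 53] [ 52.2 305.6] [22.2  8.9] 81.9
[0, 299, 28, 22, 148] [ 11.9 308.9] [16.2 32.4] 38.3
[60, 304, 21, 27, 154] [ 69.3 316. ] [22.4 21.5] 20.6
[31, 309, 17, 14, 54] [ 39.2 313.7] [10.5 18.7] 65.2
[18, 310, 13, 21, 74] [ 24.4 319.5] [19.4 11.8] 73.3
[0, 321, 52, 39, 385] [ 29.9 339.5] [54.5 34.6] 10.6
[54, 321, 15, 23, 80] [ 60.7 331.6] [19.8 13. ] 53.1
[72, 351, 17, 16, 52] [ 79.1 357.5] [ 6.4 20.5] 45.0
[4, 359, 16, 23, 102] [ 11.4 370.3] [14.6 21.5] 17.1
[442, 366, 43, 76, 2026] [461.6 405.4] [34.6 74.5] 10.4
```

```bash
python3 -c "
from station import *
print(hand_in())"
```

```text
the job is handed in; nothing more can be done
None
```

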